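# Reset the ink counter, shut the scanner unit, hold up the document cover

## Robot

A 7-joint arm with a two-finger parallel gripper is mounted at the origin on the work surface. World frame = base frame: x ahead of the robot, y to its left, z up, the work surface at z = 0. Lengths are in mm, angles in rad, forces in N, time in s.
With the tool pointing down it reaches from about 425 to 950 mm from the base axis. Payload 4.7 kg.
Tool frame: the origin (TCP) lies midway between the tips of the shut fingers; the grasp point (between the pads) lies 19 mm behind it (manip.grip_point_offset is the distance from the TCP to the grasp point, in mm); z points along the fingers, y is the line along which they close (so a half turn about z gives the same grasp; the last joint's range is limited). The gripper opens to 87 mm and grips with 3 to 60 N. Pads are 19 mm wide; open, the fingers measure 117 mm over their backs; the gripper's body (75 mm by 190 mm) begins 51 mm behind the grasp point.
Start: joints at [1.243, 0.469, -0.049, 1.532, 0.024, 1.141, -0.082], TCP at [198.749, -645.095, 222.573] pointing down, gripper open.
Joint ranges: [-2.59, 2.59], [-0.33, 1.99], [-1.39, 1.29], [0.1, 2.45], [-1.04, 4.18], [0.21, 1.99], [-2.66, 2.66]. Speed limits (rad/s): [2.57, 2.57, 3.14, 3.14, 3.14, 3.14, 3.14].

## Interface

Orientations are given as a rotation vector (axis times angle).
In Python, from plant import manip gives the robot as it stands.
- The arm moves only by the tool carry_out, never from a script. Its argument "moves" is a list of rows, each a list of 7 numbers: the closure, from 0 (fully open) to 1 (shut), then the shift along the tool's x, y, z in mm, then the turn, a rotation vector about the tool's x, y, z in units of 6 degrees (1.0 is 6 degrees). In form: [[grip, dx, dy, dz, wx, wy, wz], ...]. A call has 1 to 10 rows; each row shifts and turns the commanded pose from where the row before left it, along the tool's axes as they then stand; what a row does not reach is not made up. A row lasts 1/12 s, in which the tool goes at most 41.7 mm and 7.16 degrees, less where a joint would pass 70% of its speed; a pose out of reach is approached as far as the arm can. A call is refused whole if a number of a shift passes 41.7 or a number of a turn 1, either way. A call with a gripper value outside its range is refused whole. The fingers move at their own pace and stop on an object; "force" is the grip in N (left out, the last holds). Time passes only in rows, so rows that do not move let the fingers close. It gives the time, the measured TCP pose, the force and the opening at its end, in the units of the state.
- manip.get_obs(): the state, without advancing time (a new reading comes with each control period).
- manip.read_camera(name): name is "scene" or "top"; returns (picture, depth): 480x640x3 uint8, blue, green, red; 480x640 float32, mm along the optical axis (not along the pixel's ray), 0 where there is no reading.
- manip.camera_params(name): a dict with "vfov" (degrees; the focal length in pixels is half the picture's height over the tangent of half this angle, whatever the lens; pixels are square), "cx", "cy" (the principal point, pixels), "xyz" and "rotation" of the camera in the world. Camera axes: x right, y up, looking along -z (the intrinsics and any distortion apply to the point x, -y, -z); pixel columns grow to the right and rows downward; lengths in mm; the calibration is good to about 2 mm. A picture is of the moment at which its call begins. camera_params takes no time and is no camera call.
- manip.job_done(): hands the job in, once; it reports no verdict.
Trained networks look in the newest picture that a camera, given by its name, has taken for a name from the list of things; names that differ only in an ending like _2 or _b are one class to them, and where a whole thing is asked for, a point or a joint stands for the part that bears it (a point fixed in the world has none). Each returns a list of dicts, best first, with "p" (0 to 1); they miss things now and then, are a little off and sometimes report something else, mostly with a low value. They report only what shows in the picture. A call takes as long as a camera call. They do not tell look-alikes from the thing itself.
- manip.look_for(query, camera): "xyz" ([x, y, z] in mm, in world coordinates, good to about 4 mm: the middle of the surface that is visible of it).
The state is a dict: "time_s": time; "q": joint angles; "qvel": joint speeds; "joint_efforts": joint torques, N m; "tcp_pos": TCP position; "orientation": TCP orientation; "force": force on the tool from outside, world axes, zero at the start; "ft_torque": the same for the moment, N m; "width": opening from 0.0 (shut) to 1.0 (fully open).
Only numpy, scipy, OpenCV 4.12 (cv2) and the standard library are available. Lean on these libraries where they do the work, as an engineer would, in place of code of your own. Each camera call takes 0.05 s, during which the arm holds its last target. There are 200 camera calls.

## Task

The ink in the all-in-one printer has just been changed: take the stylus from its stand, push the small recessed orange reset button inside the open printer all the way in with the stylus tip for a moment, and stand the stylus back in its stand. Then gently lower the scanner unit together with the document cover lying on it until the unit is fully shut, and lift the document cover alone by its front handle, leaving the scanner unit shut, until the handle is about 15 cm above where it lies when shut. Finish while still holding the cover up there, and leave the mug, stapler and ink carton where they are.

Things in the scene. Friction and masses are not known exactly. Their poses are not given: they have to be found in the camera images.
- printer: Black all-in-one inkjet printer, fixed; base 325 deep (x) x 430 wide (y) x 95 mm high; origin at the centre of its underside, z up, front facing its own -x (the robot). Scanner unit and document cover lie over the base, hinged along its rear. The base's front deck (top 95 mm up, x from -162 to -107 mm) is bare while the unit is open; behind it the base is hollow.
- scanner_unit (a joint): Hinge of the scanner unit (inner lid), axis along the printer's y through (125, 0, 95) mm in its frame: 0 rad = fully shut, grows as its front edge rises; starts at 0.65 to 0.85. Slab 315 x 430 x 40 mm, 1.5 kg, glass on top, front edge 280 mm before the axis. Stiff friction hinge: stays at any angle when let go, also nearly shut, so push it all the way down (about 3 to 6 N at the handle).
- document_cover (a joint): Hinge of the document cover (outer lid) on the scanner unit, axis parallel to the unit's and 41 mm above it (square to the slab): 0 rad = lying flat on the scanner unit, grows as its front edge rises, at most 1.3. Slab 310 x 430 x 18 mm, about 0.5 kg; it lies nested on the unit by its weight, and falls shut if let go when lifted.
- cover_handle (a point): Centre of the grey round bar of the cover's front handle: 12 mm diameter, along the printer's y, 90 mm free between two arms; 320 mm before the cover's hinge axis and 10.5 mm above it when shut (then 146.5 mm high). A 34 mm gap, open above and below, parts it from the slabs' front edge: pinch it from above, a finger before and one behind; it turns between the fingers as the lids swing.
- reset_button (a joint): Travel of the reset button: 0 = out, 0.004 m = all the way in; it springs back. It takes 2 N to start and 3.6 N at full travel.
- reset_top (a point): Centre of the top of the orange reset button, 14 mm diameter, pressed straight down; 4 mm below the front deck in a round well of 16 mm diameter in a white plate 55 x 60 mm; at (-140, -165, 91) mm in the printer's frame. The raised scanner unit's front edge is behind and above it (25 mm or more further back, 160 mm or more higher).
- stylus_mid (a point): Centre of the stylus (half-way along); z runs along it from the tip to the blunt end. Blue barrel of 11 mm diameter, 150 mm long overall, steel end tapering over its last 22 mm to a 4 mm tip, about 25 g. It stands upright, tip down, in its stand: tip 6 mm and blunt end 156 mm above the desk.
- stylus_tip (a point): Tip of the stylus, 75 mm below stylus_mid along its axis.
- stand_mouth (a point): Centre of the stand's socket mouth, 52 mm above the desk, z up. Fixed stand: aluminium block 34 x 34 mm on a round base of 80 mm; round socket of 13 mm diameter with a small chamfer, 46 mm deep, vertical. It stands left or right of the printer.
- stylus: The same stylus; origin at its tip, z towards the blunt end.
- mug: Bystander: white mug, 80 mm across, 95 mm high; origin at the centre of its underside.
- stapler: Bystander: red and black stapler, 150 x 36 x 55 mm, lying along its x; origin at the centre of its underside.
- ink_carton: Bystander: ink carton, 50 x 115 x 60 mm; origin at the centre of its underside.
Things that resemble listed ones, but are neither listed nor needed, are in the scene too. What is shaped like the part that bears stand_mouth but purple is not meant.

How it is judged (in metres and radians):
On the way, in this order (a step that is already met when the one before it is completed fails the run):
1. the reset button is pushed in with the stylus (value of joint reset_button above 0.003 m and contact force between stylus and reset_button above 1 N and distance between stylus_tip and reset_top below 0.012 m), for 0.2 s.
2. the stylus stands in its stand again, let go (horizontal distance between stylus_mid and stand_mouth below 0.012 m and z of stylus_tip in the frame of stand_mouth below -0.03 m and angle between stylus_mid's own z axis and vertical below 0.2 rad and contact force between the fingers and stylus below 0.05 N), for 0.2 s.
3. the scanner unit is fully shut with the cover lying on it (value of joint scanner_unit below 0.03 rad and value of joint document_cover below 0.05 rad), for 0.2 s.
At the end, for the whole second after the job is handed in: Scanner unit shut (0.03 rad); cover still, open 0.35 to 0.70 rad (handle 11 to 20 cm up), carried by the fingers (over 0.5 N) at its handle (within 6 cm); stylus upright (0.2 rad) in its stand, tip 30 mm or more down the socket, not touched by the fingers (all of step 2 and value of joint scanner_unit below 0.03 rad and value of joint document_cover between 0.35 and 0.7 rad and velocity of joint document_cover between -0.1 and 0.1 rad/s and contact force between the fingers and document_cover above 0.5 N and distance between the grasp point and cover_handle below 0.06 m and contact force between stylus and document_cover below 0.05 N); the arm keeps its last pose, push and grip.
It fails at once if the cover is lifted off the scanner unit while the unit is not shut, or the unit comes up with the cover (value of joint document_cover above 0.1 rad and value of joint scanner_unit above 0.05 rad).
It fails at once if the scanner unit is slammed shut (value of joint scanner_unit below 0.15 rad and velocity of joint scanner_unit below -1.2 rad/s).
It fails at once if the mug is moved more than 3 cm (distance of mug from where it was at the start of the episode above 0.03 m).
It fails at once if the stapler is moved more than 3 cm (distance of stapler from where it was at the start of the episode above 0.03 m).
It fails at once if the ink carton is moved more than 3 cm (distance of ink_carton from where it was at the start of the episode above 0.03 m).
It also fails if it takes over 72 s, if anything falls off the work surface, if the arm or the gripper's body presses on something with over 40 N, if the wrist force passes 120 N, or if a joint passes its speed limit or range.

## Working session

There is one attempt and no reset: what is moved stays moved. The work goes in short steps, Python scripts to look and compute and a tool call to move; the robot and the scene stay as the last step left them, time stands still between calls to the robot, and variables do not carry over. Pictures are saved under pics/ and viewed, on a budget of 10 in all, crops included, one or two more only if the job needs it, and the job is handed in when it is done.

Besides the shell and the picture viewer there is one more tool, called after "Emit:" by a JSON object that holds its "api" and its "payload". carry_out: Moves the arm, as the interface text tells. Its arguments: {"type":"object","properties":{"moves":{"type":"array","items":{"type":"array","items":{"type":"number"}}},"force":{"type":"number"}},"required":["moves"]}

```bash
mkdir -p pics
cat > h.py <<'E'
import numpy as np, cv2
from scipy.spatial.transform import Rotation as R
from plant import manip
def cloud(cam):
    im,d=manip.read_camera(cam); p=manip.camera_params(cam)
    return im,d,p
def rot(p):
    r=np.array(p["rotation"]); 
    return r if r.shape==(3,3) else R.from_rotvec(r).as_matrix()
def px2w(p,u,v,z,H=480):
    f=H/2/np.tan(np.radians(p["vfov"])/2)
    c=np.array([(u-p["cx"])/f*z,-(v-p["cy"])/f*z,-z*np.ones_like(z)]).T if np.ndim(z) else np.array([(u-p["cx"])/f*z,-(v-p["cy"])/f*z,-z])
    return c@rot(p).T+np.array(p["xyz"])
def w2px(p,X,H=480):
    f=H/2/np.tan(np.radians(p["vfov"])/2)
    c=(np.asarray(X,float)-np.array(p["xyz"]))@rot(p); return p["cx"]+f*c[0]/-c[2], p["cy"]-f*c[1]/-c[2]
E
python3 - <<'E'
from h import *
for c in ("scene","top"):
    im,d,p=cloud(c); cv2.imwrite(f"pics/{c}1.png",im); np.save(f"{c}_d1.npy",d); print(c,p)
    for q in ("printer","reset_top","stylus","stand_mouth","cover_handle","mug","stapler","ink_carton","scanner_unit"):
        try: print(q,[(np.round(r["xyz"]).tolist(),round(r["p"],2)) for r in manip.look_for(q,c)])
        except Exception as e: print(q,e)
o=manip.get_obs(); print(o)
E
```

```text
scene {'vfov': 56.711908237258704, 'cx': 317.7545511396031, 'cy': 247.77808022024232, 'xyz': array([ 396.75983527, -635.22936987,  860.14774582]), 'rotation': array([ 0.6559554 , -0.07402617, -0.26657649])}
printer [([615.0, -110.0, 98.0], 0.85)]
reset_top []
stylus [([429.0, -372.0, 106.0], 0.52)]
stand_mouth [([286.0, -381.0, 8.0], 0.95), ([556.0, -406.0, 4.0], 0.78), ([344.0, -457.0, 6.0], 0.76), ([429.0, -376.0, 6.0], 0.62), ([380.0, -264.0, 6.0], 0.58), ([384.0, 137.0, 56.0], 0.18)]
cover_handle [([678.0, -72.0, 261.0], 0.96)]
mug [([399.0, 333.0, 63.0], 0.88)]
stapler [([371.0, -163.0, 56.0], 0.7)]
ink_carton [([383.0, 134.0, 56.0], 0.7)]
scanner_unit [([647.0, -98.0, 275.0], 0.93), ([429.0, -370.0, 106.0], 0.38)]
top {'vfov': 52.96909678542967, 'cx': 321.3568314130433, 'cy': 238.8822530342003, 'xyz': array([ 445.87650777,  -41.6100004 , 1397.9639848 ]), 'rotation': array([ 0.06014687, -0.08063284, -1.54159653])}
printer [([629.0, -24.0, 219.0], 0.64)]
reset_top []
stylus [([404.0, 370.0, 41.0], 0.41)]
stand_mouth [([291.0, -369.0, 5.0], 0.92), ([337.0, -465.0, 7.0], 0.89), ([5
[... 269 characters left out ...]
, 372.0, 39.0], 0.21)]
{'time_s': 1.0, 'q': array([ 1.2431287 ,  0.4686141 , -0.04858657,  1.53248033,  0.02409784,
        1.14099198, -0.08229625]), 'qvel': array([-0.00063777, -0.00019842, -0.00127863,  0.00096169, -0.00111262,
        0.00151029,  0.00094566]), 'joint_efforts': array([ 7.80458322e-04, -5.07853210e+01, -8.04246822e-02, -2.36463833e+01,
       -6.12722151e-02,  3.11213045e-02,  3.68657561e-05]), 'tcp_pos': array([ 198.72795242, -645.11507556,  222.57164259]), 'orientation': array([3.10652278e+00, 4.67547882e-01, 8.00820046e-05]), 'force': array([-0.72345145, -0.42312388, -0.58364286]), 'ft_torque': array([-0.004293  , -0.04381554, -0.052969  ]), 'width': 1.000948030358391}
```

View pics/scene1.png

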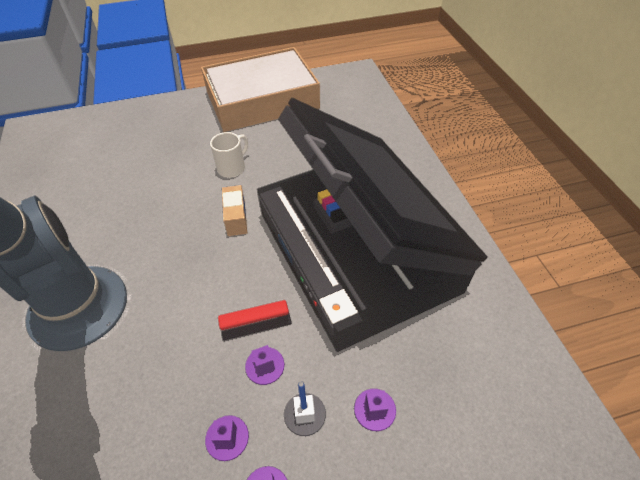

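View pics/top1.png

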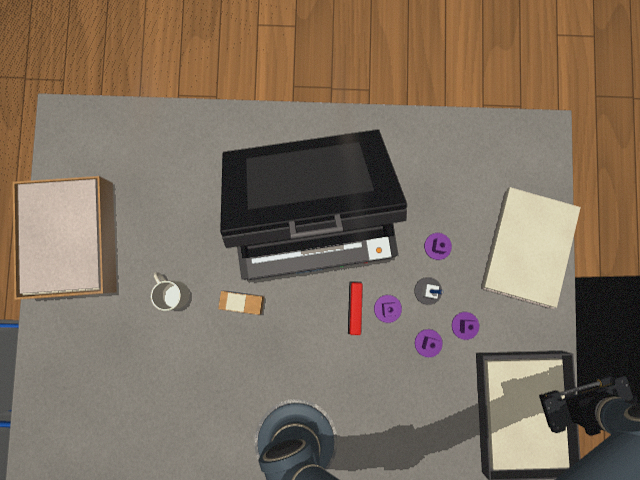

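Run:
```python
from h import *
P={c:manip.camera_params(c) for c in("scene","top")}
D={c:np.load(f"{c}_d1.npy") for c in P}
for c,p in P.items():
    print(c,"base px",w2px(p,[0,0,0]),"tcp",w2px(p,[198.7,-645,222.6]))
    im=cv2.imread(f"pics/{c}1.png"); hsv=cv2.cvtColor(im,cv2.COLOR_BGR2HSV); d=D[c]
    # desk plane check
    for (u,v) in ([(150,300),(400,460),(100,120),(520,460),(350,440)] if c=="scene" else [(100,130),(450,130),(330,360),(120,360),(560,250)]):
        print((u,v),np.round(px2w(p,u,v,float(d[v,u]))))
    # purple bases centroid, orange btn, stylus
    for nm,lo,hi in(("purple",(135,120,60),(160,255,255)),("red",(0,180,120),(6,255,255)),("orange",(8,150,150),(22,255,255)),("blue",(105,120,40),(125,255,200))):
        m=cv2.inRange(hsv,lo,hi); n,l,s,ce=cv2.connectedComponentsWithStats(m)
        for i in range(1,n):
            if s[i,4]>8:
                vv,uu=np.where(l==i); W=px2w(p,uu,vv,d[vv,uu]); u,v=ce[i]
                print(nm,s[i].tolist(),np.round(ce[i],1),np.round(np.median(W,0),1),"zrange",np.round(np.percentile(W[:,2],[2,98])))
```

```text
scene base px (np.float64(77.39099470372372), np.float64(306.27135929459547)) tcp (np.float64(148.7703735309182), np.float64(666.3550608727808))
(150, 300) [158. -28.  -1.]
(400, 460) [ 574. -493.    1.]
(100, 120) [ 33. 703.  -3.]
(520, 460) [ 779. -550.   -0.]
(350, 440) [ 499. -436.    1.]
purple [246, 346, 38, 38, 854] [264.4 365.2] [ 377.8 -260.7    6.4] zrange [ 3. 54.]
purple [355, 390, 41, 37, 554] [377.8 405.9] [ 563.8 -400.4    7.8] zrange [ 3. 54.]
purple [206, 416, 42, 45, 1361] [226.3 438.3] [ 284.6 -381.     7. ] zrange [ 3. 54.]
purple [358, 419, 8, 6, 14] [361.4 421.2] [ 528.  -411.1    4.9] zrange [4. 7.]
purple [378, 425, 9, 6, 15] [381.9 427.8] [ 561.3 -434.1    5.5] zrange [3. 8.]
purple [248, 467, 37, 13, 288] [265.2 473.9] [ 340.9 -453.7    7. ] zrange [ 3. 54.]
red [235, 301, 51, 18, 179] [260.9 308.5] [ 395.2 -152.4   54.7] zrange [51. 58.]
red [219, 313, 16, 9, 54] [226.6 317. ] [ 325.1 -152.1   54.1] zrange [52. 58.]
red [268, 313, 12, 4, 16] [273.2 314. ] [ 417.8 -171.3   52.1] zrange [50. 55.]
red [232, 321, 9, 4, 11] [236.3 322.4] [ 341.9 -169.5   53.7] z
[... 1016 characters left out ...]
 -390.8    8.1] zrange [-0. 55.]
purple [374, 296, 27, 26, 551] [387.5 308.4] [ 377.5 -250.8    7.3] zrange [ 0. 55.]
purple [452, 312, 27, 27, 548] [465.  325.4] [ 336.6 -470.4    7.8] zrange [ 0. 56.]
purple [415, 330, 27, 27, 571] [428.  342.9] [ 284.8 -365.6    7.9] zrange [ 0. 56.]
red [350, 282, 12, 53, 559] [355.6 308.4] [ 378.1 -157.2   54.5] zrange [49. 61.]
orange [376, 248, 5, 5, 19] [378.4 249.8] [ 538.2 -213.4   90.5] zrange [77. 96.]
blue [430, 290, 11, 4, 34] [435.6 291.2] [ 431.2 -364.9  115.6] zrange [ 53. 154.]
blue [0, 324, 19, 4, 62] [  9.3 325.2] [ 254.2 1095.7 -447.7] zrange [-457. -415.]
blue [0, 421, 10, 7, 57] [  4.4 423.7] [-104.7 1087.6 -450. ] zrange [-469. -442.]
```

Run:
```python
from h import *
P={c:manip.camera_params(c) for c in("scene","top")}
for c,p in P.items():
    im=cv2.imread(f"pics/{c}1.png"); hsv=cv2.cvtColor(im,cv2.COLOR_BGR2HSV); d=np.load(f"{c}_d1.npy")
    vv,uu=np.mgrid[:480,:640]; vv=vv.ravel();uu=uu.ravel()
    W=px2w(p,uu,vv,d[vv,uu]); H=hsv[vv,uu]
    a=(np.abs(W[:,0]-431)<28)&(np.abs(W[:,1]+369)<28)&(np.abs(W[:,2]-52)<5)&(H[:,2]>130)&(H[:,1]<60)
    if a.sum()>4: print(c,"block",a.sum(),cv2.minAreaRect(W[a,:2].astype(np.float32)),W[a].mean(0).round(1))
    b=(H[:,0]>105)&(H[:,0]<125)&(H[:,1]>120)&(np.abs(W[:,0]-431)<30)&(np.abs(W[:,1]+369)<30)
    for lo in(60,80,100,120,140):
        s=b&(W[:,2]>lo)&(W[:,2]<lo+20)
        if s.any(): print(c,"sty",lo,s.sum(),W[s].mean(0).round(1))
    pl=(np.abs(W[:,0]-545)<50)&(np.abs(W[:,1]+213)<50)&(np.abs(W[:,2]-95)<8)&(H[:,2]>150)&(H[:,1]<60)
    print(c,"plate",pl.sum(),cv2.minAreaRect(W[pl,:2].astype(np.float32)),W[pl].mean(0).round(1))
    dk=(np.abs(W[:,2]-95)<7)&(W[:,0]>480)&(W[:,0]<680)&(W[:,1]>-290)&(W[:,1]<260)
    # front edge: for each y bin, min x
    ys=np.arange(-230,200,10); e=[np.percentile(W[dk&(np.abs(W[:,1]-y)<5),0],3) if (dk&(np.abs(W[:,1]-y)<5)).sum()>4 else np.nan for y in ys]
    e=np.array(e); k=~np.isnan(e); f=np.polyfit(ys[k],e[k],1); r=e[k]-np.polyval(f,ys[k]); kk=abs(r)<8; f=np.polyfit(ys[k][kk],e[k][kk],1)
    yaw=np.arctan(-f[0]); print(c,"front line",f,"yaw",yaw,kk.sum(),k.sum())
    # printer frame pts from button
    Rz=R.from_euler('z',yaw).as_matrix()
    o=np.array([538.5,-213,0])-Rz@np.array([-140,-165,0]); print("origin",o.round(1))
    L=(W-o)@Rz
    h=(np.abs(L[:,1])<40)&(L[:,0]<60)&(L[:,0]>-130)&(L[:,2]>200)&(L[:,2]<420)
    # radial coordinates about unit axis
    X=-(L[h,0]-125);Z=L[h,2]-95; rr=np.hypot(X,Z); s=rr>315; th=np.arctan2(Z,X)-np.arctan2(51.5,320)
    print("handle n",s.sum(),"r",np.median(rr[s]),"theta",np.median(th[s]),np.std(th[s]),W[h][s].mean(0) if s.any() else '')
    t=(np.abs(L[:,1])<150)&(L[:,2]>150)&(L[:,0]>-60)&(L[:,0]<120); 
    g=np.polyfit(-(L[t,0]),L[t,2],1); print("slab slope angle",np.arctan(g[0]),t.sum())
```

```text
scene block 284 ((430.55999755859375, -367.7755432128906), (34.982666015625, 34.04109573364258), 80.30680847167969) [ 430.5 -370.3   51.6]
scene sty 60 16 [ 430.6 -372.4   68.1]
scene sty 80 20 [ 430.6 -372.3   88.3]
scene sty 100 20 [ 430.1 -372.5  110.1]
scene sty 120 25 [ 430.9 -372.3  130.8]
scene sty 140 16 [ 430.1 -372.4  148.2]
scene plate 745 ((541.730224609375, -204.2729949951172), (55.63188171386719, 77.22016143798828), 10.44774055480957) [ 542.9 -211.4   94.6]
scene front line [-7.98717891e-02  4.89739544e+02] yaw 0.07970258885266973 25 42
origin [664.9 -37.4   0. ]
handle n 229 r 339.0003408999802 theta 0.6470989003479356 0.01090658244314206 [555.88330664 -47.98244564 339.46791484]
slab slope angle 0.6748947138680286 4713
top block 101 ((431.9937438964844, -369.3118591308594), (34.00208282470703, 33.800601959228516), 81.85709381103516) [ 433.3 -366.8   51.6]
top sty 60 4 [ 430.7 -364.8   70.1]
top sty 80 5 [ 431.1 -364.5   89.7]
top sty 100 6 [ 431.1 -365.4  110.8]
top sty 120 8 [ 431.2 -364.6  133.3]
top sty 140 7 [ 431.5 -365.6  150.4]
top plate 423 ((542.0335693359375, -204.79833984375), (55.31367111206055, 75.89756774902344), 11.133819580078125) [ 544.  -212.1   94.6]
top front line [-9.86146835e-02  4.89355942e+02] yaw 0.09829686467187526 32 41
origin [661.6 -35.1   0. ]
handle n 189 r 336.36391646173314 theta 0.6603917620272003 0.009432805139802079 [557.71365538 -45.30762049 340.51370605]
slab slope angle 0.6748010946545362 7453
```

```bash
cat >> h.py <<'E'
def tgt(tcp,yaw,tilt,flip=0):
    # tool z=(sin tilt,0,-cos tilt) in frame yawed; tool y along frame -y
    B=R.from_euler('z',yaw)*R.from_matrix(np.array([[np.cos(tilt),0,np.sin(tilt)],[0,-1,0],[np.sin(tilt),0,-np.cos(tilt)]]))
    return np.array(tcp,float),B
def delta(tcp,B,pos=None,ori=None):
    o=manip.get_obs(); p=o["tcp_pos"] if pos is None else pos; A=R.from_rotvec(o["orientation"]) if ori is None else ori
    print("t",round(o["time_s"],2),"tcp",np.round(o["tcp_pos"],1),"F",np.round(o["force"],1),"w",round(o["width"],3))
    print("shift tool",np.round(A.inv().apply(tcp-p),1),"turn(6deg) tool",np.round(np.degrees((A.inv()*B).as_rotvec())/6,2))
E
python3 - <<'E'
from h import *
for c in("scene","top"):
    p=manip.camera_params(c); d=np.load(f"{c}_d1.npy")
    vv,uu=np.mgrid[:480,:640]; vv=vv.ravel();uu=uu.ravel(); W=px2w(p,uu,vv,d[vv,uu])
    dk=(np.abs(W[:,2]-95)<5)&(W[:,0]>400)&(W[:,0]<680)&(W[:,1]>-260)&(W[:,1]<190)
    best=[]
    for yaw in np.arange(0.0,0.3,0.01):
        Rz=R.from_euler('z',yaw).as_matrix(); L=W[dk]@Rz; x=np.sort(L[:,0]); best.append((np.histogram(L[:,0],bins=np.arange(300,800,3))[0]**2).sum())
    ys=np.arange(-230,150,10); e=np.array([np.sort(W[dk&(np.abs(W[:,1]-y)<5),0])[3] for y in ys])
    f=np.polyfit(ys,e,1); k=abs(e-np.polyval(f,ys))<8; f=np.polyfit(ys[k],e[k],1); yaw=np.arctan(-f[0])
    print(c,f,"yaw",yaw,k.sum(),len(ys),"hist",0.01*np.argmax(best))
    Rz=R.from_euler('z',yaw).as_matrix(); o=np.array([538.5,-213,0])-Rz@np.array([-140,-165,0]); L=(W-o)@Rz
    print("origin",o.round(1))
    h=(np.abs(L[:,1])<40)&(L[:,0]<60)&(L[:,0]>-130)&(L[:,2]>200)&(L[:,2]<420)
    X=-(L[h,0]-125);Z=L[h,2]-95; rr=np.hypot(X,Z); s=rr>315; th=np.arctan2(Z,X)-np.arctan2(51.5,320)
    print("handle r",np.median(rr[s]),"theta",np.median(th[s]),W[h][s].mean(0).round(1))
    print("deck front x in frame",np.percentile(L[dk,0],[1,3]))
    pl=(np.abs(L[:,0]+135)<45)&(np.abs(L[:,1]+165)<27)&(np.abs(L[:,2]-95)<8)&(cv2.cvtColor(cv2.imread(f"pics/{c}1.png"),cv2.COLOR_BGR2GRAY)[vv,uu]>140)
    g=np.polyfit(L[pl,1],L[pl,0],1);print("plate L",L[pl].mean(0).round(1),np.percentile(L[pl,0],[2,98]).round(1),np.percentile(L[pl,1],[2,98]).round(1))
g=np.array([431,-368.7,130.])
T,B=tgt(g,0.14,np.radians(25)); T=g+19*B.apply([0,0,1]); print(T)
delta(T+[0,0,90],B); print("B rotvec",B.as_rotvec())
E
```

```text
scene [-1.76461964e-01  4.78519311e+02] yaw 0.17466383564114088 38 38 hist 0.18
origin [647.7 -26.2   0. ]
handle r 328.90007786238937 theta 0.6816953542764641 [555.1 -43.7 339.5]
deck front x in frame [-163.20927194 -162.21518838]
plate L [-135.8 -165.2   94.4] [-162.4 -108.9] [-190.6 -139.2]
top [-1.83994662e-01  4.80123414e+02] yaw 0.18195952233841126 38 38 hist 0.18
origin [646.3 -25.4   0. ]
handle r 327.17136509209644 theta 0.6918558960867297 [557.1 -42.  340.5]
deck front x in frame [-161.08100146 -159.7390337 ]
plate L [-134.7 -165.4   94.4] [-161.2 -108.4] [-191.2 -139.3]
[ 438.9511839  -367.5795041   112.78015205]
t 1.0 tcp [ 198.7 -645.1  222.6] F [-0.7 -0.4 -0.6] w 1.001
shift tool [ 311.3 -194.5   19.8] turn(6deg) tool [-0.33  4.16  1.49]
B rotvec [-3.03047238 -0.21248023 -0.67183955]
```

Emit:
{"api": "carry_out", "payload": {"moves": [[0, 20, -12, 0, 0, 0, 0], [0, 33, -21, 0, 0, 0, 0], [0, 33, -21, 0, 0, 0, 0], [0, 33, -21, 0, 0, 0, 0], [0, 33, -21, 0, 0, 0, 0], [0, 33, -21, 0, 0, 0, 0], [0, 33, -21, 0, 0, 0, 0], [0, 33, -21, 0, 0, 0, 0], [0, 33, -21, 0, 0, 0, 0], [0, 20, -12, 0, 0, 0, 0]], "force": 50}}

```text
time_s: 1.83
tcp_pos: [436.0, -367.7, 223.0]
orientation: [-3.104, -0.476, -0.003]
force: [0.6, -0.3, -0.1]
width: 0.997
```

Emit:
{"api": "carry_out", "payload": {"moves": [[0, 0, 0, 0, -0.05, 0.83, 0.2], [0, 0, 0, 0, -0.05, 0.83, 0.2], [0, 0, 0, 0, -0.05, 0.83, 0.2], [0, 0, 0, 0, -0.05, 0.83, 0.2], [0, 0, 0, 0, -0.05, 0.83, 0.2], [0, 0, 0, 0, 0, 0, 0]]}}

```text
time_s: 2.33
tcp_pos: [428.4, -373.5, 221.0]
orientation: [-3.018, -0.28, -0.665]
force: [-0.5, -0.6, -1.1]
width: 1.0
```

```bash
cat > d1.py <<'E'
from h import *
g=np.array([431,-368.7,130.]); T,B=tgt(g,0.18,np.radians(25)); T=g+19*B.apply([0,0,1])
print("target",T); delta(T,B)
A=R.from_rotvec(manip.get_obs()["orientation"]); print("world up10 in tool",A.inv().apply([0,0,10]).round(2),"q",np.round(manip.get_obs()["q"],2))
E
python3 d1.py
```

```text
target [ 438.90001591 -367.26243782  112.78015205]
t 2.33 tcp [ 428.4 -373.5  221. ] F [-0.5 -0.6 -1.1] w 1.0
shift tool [-35.1  -4.3 103. ] turn(6deg) tool [-0.01  0.03  0.04]
world up10 in tool [ 4.2   0.01 -9.07] q [ 1.08  0.23 -0.27  1.97 -0.44  0.76 -0.27]
```

Emit:
{"api": "carry_out", "payload": {"moves": [[0, -5, -1, 15, 0, 0, 0], [0, -6, -1, 18, 0, 0, 0], [0, -6, -1, 18, 0, 0, 0.04], [0, -6, -1, 18, 0, 0, 0], [0, -6, 0, 17, 0, 0, 0], [0, -6, 0, 17, 0, 0, 0], [0, 0, 0, 0, 0, 0, 0]]}}

```text
time_s: 2.92
tcp_pos: [443.3, -363.9, 111.4]
orientation: [-3.012, -0.287, -0.66]
force: [-0.4, 0.6, -0.7]
width: 1.001
```

Emit:
{"api": "carry_out", "payload": {"moves": [[1, 0, 0, 0, 0, 0, 0], [1, 0, 0, 0, 0, 0, 0], [1, 0, 0, 0, 0, 0, 0], [1, 0, 0, 0, 0, 0, 0], [1, 0, 0, 0, 0, 0, 0], [1, 0, 0, 0, 0, 0, 0], [1, 0, 0, 0, 0, 0, 0], [1, 0, 0, 0, 0, 0, 0]], "force": 40}}

```text
time_s: 3.58
tcp_pos: [443.5, -366.3, 114.6]
orientation: [-3.017, -0.285, -0.667]
force: [-0.0, -0.9, 0.7]
width: 0.478
```

```bash
python3 d1.py
python3 - <<'E'
from h import *
im,d,p=cloud("scene"); print(manip.get_obs()["width"])
cv2.imwrite("pics/g1.png",cv2.resize(im[300:480,200:440],None,fx=3,fy=3))
E
```

```text
target [ 438.90001591 -367.26243782  112.78015205]
t 3.58 tcp [ 443.5 -366.3  114.6] F [-0.  -0.9  0.7] w 0.478
shift tool [-5.   0.1 -0.3] turn(6deg) tool [-0.02  0.01  0.07]
world up10 in tool [ 4.22  0.01 -9.07] q [ 1.07  0.38 -0.31  2.06 -0.5   0.52 -0.18]
0.43284290927016916
```

View pics/g1.png

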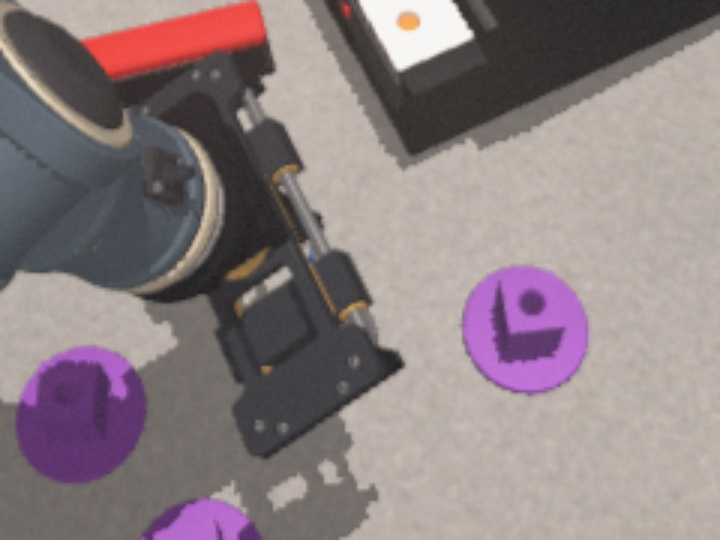

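Emit:
{"api": "carry_out", "payload": {"moves": [[0.6, -5, 0, 0, 0, 0, 0], [0.6, 0, 0, 0, 0, 0, 0], [1, 0, 0, 0, 0, 0, 0], [1, 0, 0, 0, 0, 0, 0], [1, 0, 0, 0, 0, 0, 0], [1, 0, 0, 0, 0, 0, 0], [1, 0, 0, 0, 0, 0, 0], [1, 0, 0, 0, 0, 0, 0], [1, 0, 0, 0, 0, 0, 0], [1, 0, 0, 0, 0, 0, 0]]}}

```text
time_s: 4.47
tcp_pos: [439.1, -367.1, 112.3]
orientation: [-3.016, -0.285, -0.667]
force: [-0.7, -0.4, 0.5]
width: 0.114
```

```bash
python3 d1.py
```

```text
target [ 438.90001591 -367.26243782  112.78015205]
t 4.47 tcp [ 439.1 -367.1  112.3] F [-0.7 -0.4  0.5] w 0.114
shift tool [-0.   0.1 -0.5] turn(6deg) tool [-0.02  0.01  0.07]
world up10 in tool [ 4.22  0.01 -9.07] q [ 1.08  0.38 -0.32  2.07 -0.51  0.52 -0.17]
```

Emit:
{"api": "carry_out", "payload": {"moves": [[1, 0, 0, 0, 0, 0, 0], [1, 0, 0, 0, 0, 0, 0], [1, 0, 0, 0, 0, 0, 0], [1, 4, 0, -9, 0, 0, 0], [1, 8.5, 0, -18, 0, 0, 0], [1, 8.5, 0, -18, 0, 0, 0], [1, 8.5, 0, -18, 0, 0, 0], [1, 8.5, 0, -18, 0, 0, 0], [1, 8.5, 0, -18, 0, 0, 0], [1, 4, 0, -9, 0, 0, 0]]}}

```text
time_s: 5.3
tcp_pos: [440.2, -367.6, 235.0]
orientation: [-3.019, -0.286, -0.672]
force: [0.1, 0.1, 0.9]
width: 0.113
```

```bash
cat > d2.py <<'E'
from h import *
import sys
c,(u0,v0,u1,v1),n=sys.argv[1],eval(sys.argv[2]),sys.argv[3]
im,d,p=cloud(c); cv2.imwrite(f"pics/{n}.png",cv2.resize(im[v0:v1,u0:u1],None,fx=3,fy=3)); np.save("last_d.npy",d); cv2.imwrite("pics/last.png",im)
o=manip.get_obs(); g=o["tcp_pos"]-19*R.from_rotvec(o["orientation"]).apply([0,0,1]); print("t",o["time_s"],"grasp",g.round(1),"w",o["width"],"F",o["force"].round(1))
print("tip px expected",np.round(w2px(p,g+[0,0,-124]),1))
hsv=cv2.cvtColor(im,cv2.COLOR_BGR2HSV); vv,uu=np.mgrid[:480,:640]; vv=vv.ravel();uu=uu.ravel(); W=px2w(p,uu,vv,d[vv,uu]); H=hsv[vv,uu]
b=(np.abs(W-g)[:,:2].max(1)<40)&(W[:,2]<g[2]+40)&(W[:,2]>g[2]-140)&(H[:,0]>105)&(H[:,0]<125)&(H[:,1]>120)
for z in range(int(g[2])-130,int(g[2])+40,15):
    s=b&(np.abs(W[:,2]-z)<7.5)
    if s.sum()>2: print(z,s.sum(),W[s].mean(0).round(1))
E
python3 d2.py scene "(240,240,480,420)" l1
```

```text
t 5.35 grasp [ 432.7 -369.5  253.2] w 0.11343279885900832 F [-0.4 -1.4  1.2]
tip px expected [302.8 390. ]
```

View pics/l1.png

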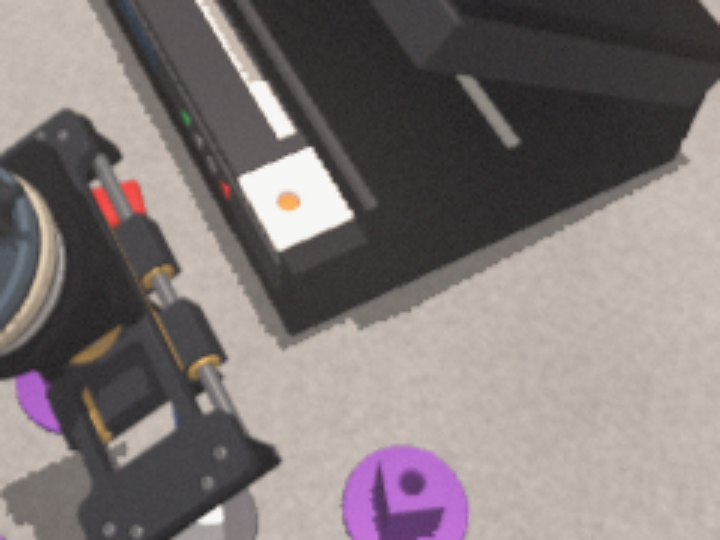

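Emit:
{"api": "carry_out", "payload": {"moves": [[1, 8, -10, 5, 0, 0, 0], [1, 19, -22, 11, 0, 0, 0], [1, 19, -22, 11, 0, 0, 0], [1, 19, -22, 11, 0, 0, 0], [1, 19, -22, 11, 0, 0, 0], [1, 19, -22, 11, 0, 0, 0], [1, 11, -15, 7, 0, 0, 0], [1, 0, 0, 0, 0, 0, 0], [1, 0, 0, 0, 0, 0, 0]]}}

```text
time_s: 6.1
tcp_pos: [543.3, -208.0, 217.8]
orientation: [-3.015, -0.289, -0.665]
force: [-1.2, -0.5, -0.2]
width: 0.111
```

```bash
python3 d2.py scene "(200,180,440,360)" l2; python3 d2.py top "(300,180,460,300)" l2t
python3 - <<'E'
import cv2,numpy as np
a=cv2.imread('pics/l2.png');b=cv2.imread('pics/l2t.png');h=np.zeros((600,720,3),np.uint8)
cv2.imwrite('pics/l2c.png',np.vstack([cv2.resize(a,(600,450))[:,:],np.pad(cv2.resize(b,(200,150)),((0,0),(0,400),(0,0)))]))
E
```

```text
t 6.15 grasp [ 534.9 -211.2  235.1] w 0.11382366189258715 F [-0.5 -0.6  0.6]
tip px expected [333.9 301.9]
t 6.2 grasp [ 534.7 -212.2  235.3] w 0.11666355141946982 F [ 0.8 -0.2 -0.1]
tip px expected [379.  250.7]
```

View pics/l2c.png

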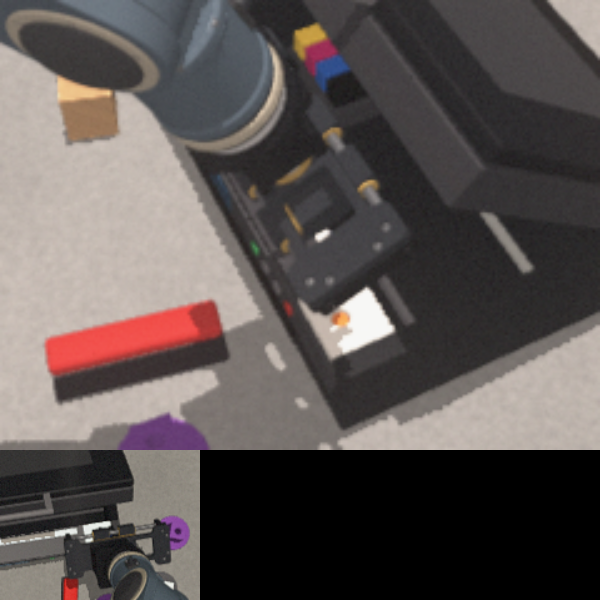

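Run:
```python
import cv2
a=cv2.imread('pics/l2.png')[270:450,300:540]  # scene px 300..380, 270..330
cv2.imwrite('pics/l2z.png',cv2.resize(a,None,fx=3,fy=3,interpolation=cv2.INTER_CUBIC))
```

```text
(no output)
```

View pics/l2z.png

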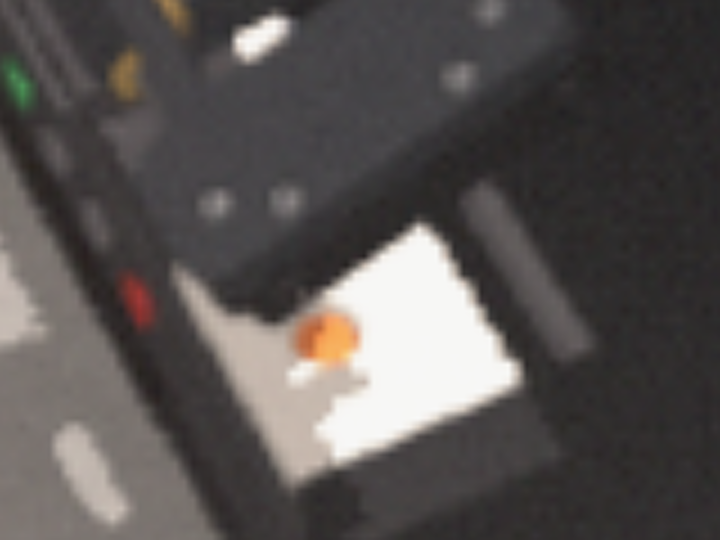

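Emit:
{"api": "carry_out", "payload": {"moves": [[1, -1, 1, 5, 0, 0, 0], [1, -2, 1, 7, 0, 0, 0], [1, -1, 0, 5, 0, 0, 0], [1, 0, 0, 0, 0, 0, 0], [1, 0, 0, 0, 0, 0, 0]]}}

```text
time_s: 6.62
tcp_pos: [546.8, -211.2, 200.7]
orientation: [-3.016, -0.283, -0.665]
force: [0.6, 1.0, -0.7]
width: 0.115
```

```bash
cat > d3.py <<'E'
from h import *
import sys
o=manip.get_obs(); A=R.from_rotvec(o["orientation"]); g=o["tcp_pos"]-19*A.apply([0,0,1]); tip=g-[0,0,123.5]
T=np.array(eval(sys.argv[1]))
print("t",round(o["time_s"],2),"tip",tip.round(1),"F",o["force"].round(2),"w",round(o["width"],3),"shift tool",A.inv().apply(T-tip).round(1),"down10",A.inv().apply([0,0,-10]).round(2),"axis z",A.apply([0,0,1]).round(3))
E
python3 d3.py "[538.5,-213,95]"
python3 - <<'E'
from h import *
im,d,p=cloud("scene"); cv2.imwrite("pics/z2.png",cv2.resize(im[275:335,300:380],None,fx=9,fy=9,interpolation=cv2.INTER_CUBIC))
E
```

```text
t 6.62 tip [ 538.9 -212.7   94.5] F [ 0.59  0.96 -0.65] w 0.115 shift tool [-0.2  0.2 -0.7] down10 [-4.21 -0.    9.07] axis z [ 0.413  0.078 -0.907]
```

View pics/z2.png

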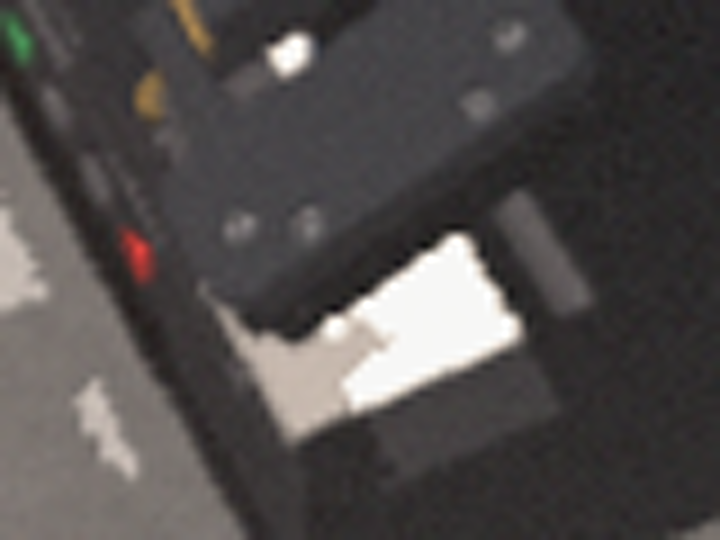

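Emit:
{"api": "carry_out", "payload": {"moves": [[1, -1.3, 0, 2.8, 0, 0, 0], [1, -1.3, 0, 2.8, 0, 0, 0], [1, -1, 0, 2, 0, 0, 0], [1, 0, 0, 0, 0, 0, 0], [1, 0, 0, 0, 0, 0, 0], [1, 0, 0, 0, 0, 0, 0]]}}

```text
time_s: 7.17
tcp_pos: [547.6, -211.2, 193.7]
orientation: [-3.017, -0.285, -0.669]
force: [0.3, -0.3, 3.6]
width: 0.113
```

```bash
python3 d3.py "[538.5,-213,86]"
```

```text
t 7.17 tip [ 539.7 -212.6   87.5] F [ 0.28 -0.3   3.56] w 0.113 shift tool [-1.8  0.1  0.8] down10 [-4.23 -0.02  9.06] axis z [ 0.415  0.077 -0.906]
```

Emit:
{"api": "carry_out", "payload": {"moves": [[1, -0.9, 0, 1.8, 0, 0, 0], [1, -0.4, 0, 0.9, 0, 0, 0], [1, 0, 0, 0, 0, 0, 0], [1, 0, 0, 0, 0, 0, 0], [1, 0, 0, 0, 0, 0, 0], [1, 0, 0, 0, 0, 0, 0]]}}

```text
time_s: 7.67
tcp_pos: [548.7, -211.4, 192.6]
orientation: [-3.017, -0.285, -0.673]
force: [-1.7, 0.3, 12.2]
width: 0.108
```

```bash
python3 d3.py "[538.5,-213,86]"
```

```text
t 7.67 tip [ 540.8 -212.8   86.3] F [-1.73  0.26 12.2 ] w 0.108 shift tool [-2.2 -0.2 -0.7] down10 [-4.25 -0.03  9.05] axis z [ 0.418  0.076 -0.905]
```

Emit:
{"api": "carry_out", "payload": {"moves": [[1, 2, 0, -4.5, 0, 0, 0], [1, 4, 0, -9, 0, 0, 0], [1, 4, 0, -9, 0, 0, 0], [1, 4, 0, -9, 0, 0, 0], [1, -10, 11, -4.5, 0, 0, 0], [1, -17, 19, -8, 0, 0, 0], [1, -17, 19, -8, 0, 0, 0], [1, -17, 19, -8, 0, 0, 0], [1, -17, 19, -8, 0, 0, 0], [1, -17, 19, -8, 0, 0, 0]]}}

```text
time_s: 8.5
tcp_pos: [462.3, -335.6, 225.6]
orientation: [-3.016, -0.285, -0.667]
force: [1.5, 0.5, -1.2]
width: 0.112
```

Emit:
{"api": "carry_out", "payload": {"moves": [[1, -17, 18, -8, 0, 0, 0], [1, -10, 10, -4.5, 0, 0, 0], [1, 0, 0, 0, 0, 0, 0], [1, 0, 0, 0, 0, 0, 0]]}}

```text
time_s: 8.83
tcp_pos: [438.8, -368.3, 225.2]
orientation: [-3.016, -0.282, -0.667]
force: [0.3, 0.9, -0.1]
width: 0.113
```

```bash
python3 d3.py "[431.3,-368.5,65]";python3 - <<'E'
from h import *
im,d,p=cloud("scene"); cv2.imwrite("pics/z3.png",cv2.resize(im[340:460,240:400],None,fx=5,fy=5,interpolation=cv2.INTER_CUBIC))
E
```

```text
t 8.83 tip [ 431.  -369.7  119. ] F [ 0.26  0.89 -0.1 ] w 0.113 shift tool [-22.3  -1.2  49.2] down10 [-4.22 -0.01  9.07] axis z [ 0.414  0.077 -0.907]
```

View pics/z3.png

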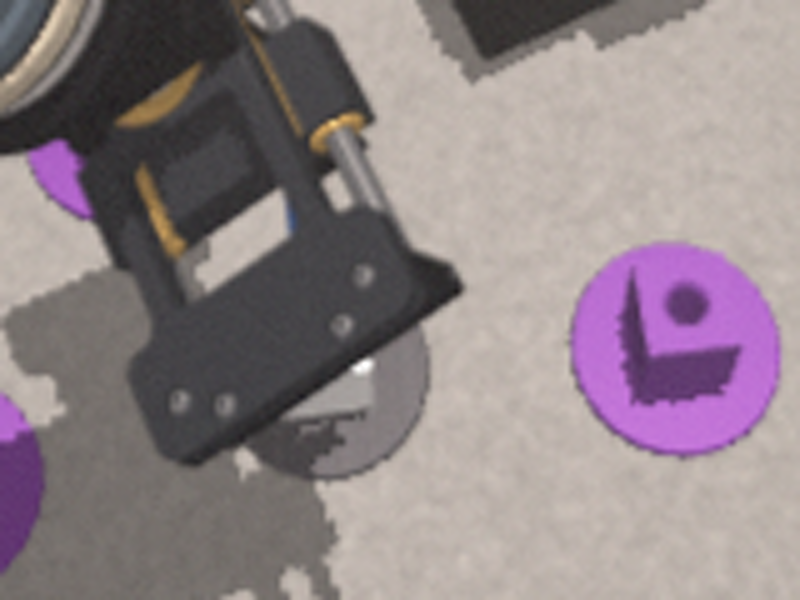

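Emit:
{"api": "carry_out", "payload": {"moves": [[1, -4, -0.6, 9, 0, 0, 0], [1, -5.5, -0.6, 12, 0, 0, 0], [1, -5.5, 0, 12, 0, 0, 0], [1, -5, 0, 11, 0, 0, 0], [1, -4.3, 0, 9.3, 0, 0, 0], [1, 0, 0, 0, 0, 0, 0], [1, 0, 0, 0, 0, 0, 0], [1, 0, 0, 0, 0, 0, 0]]}}

```text
time_s: 9.55
tcp_pos: [440.1, -366.5, 166.9]
orientation: [-3.016, -0.286, -0.668]
force: [-0.1, -0.1, 0.3]
width: 0.115
```

```bash
python3 d3.py "[431.3,-368.5,54]"
```

```text
t 9.55 tip [ 432.3 -368.    60.6] F [-0.05 -0.14  0.26] w 0.115 shift tool [-3.7  0.3  5.6] down10 [-4.22 -0.02  9.07] axis z [ 0.415  0.078 -0.907]
```

Emit:
{"api": "carry_out", "payload": {"moves": [[1, -2.9, 0.3, 4.3, 0, 0, 0], [1, -2, 0, 4, 0, 0, 0], [1, -2, 0, 4, 0, 0, 0], [1, 0, 0, 0, 0, 0, 0], [1, 0, 0, 0, 0, 0, 0]]}}

```text
time_s: 9.97
tcp_pos: [438.3, -367.1, 152.0]
orientation: [-3.016, -0.284, -0.666]
force: [0.6, -0.1, 0.6]
width: 0.116
```

```bash
python3 d3.py "[431.3,-368.5,30]"
```

```text
t 9.97 tip [ 430.5 -368.6   45.8] F [ 0.62 -0.09  0.6 ] w 0.116 shift tool [-5.9  0.1 14.6] down10 [-4.21 -0.01  9.07] axis z [ 0.414  0.078 -0.907]
```

Emit:
{"api": "carry_out", "payload": {"moves": [[1, -1.5, 0, 3.7, 0, 0, 0], [1, -1.5, 0, 3.7, 0, 0, 0], [1, -1.5, 0, 3.6, 0, 0, 0], [1, -1.4, 0, 3.6, 0, 0, 0], [1, 0, 0, 0, 0, 0, 0], [1, 0, 0, 0, 0, 0, 0]]}}

```text
time_s: 10.47
tcp_pos: [439.2, -366.9, 136.3]
orientation: [-3.016, -0.285, -0.667]
force: [-0.1, -0.3, -0.5]
width: 0.117
```

```bash
python3 d3.py "[431.3,-368.5,9]"
```

```text
t 10.47 tip [ 431.4 -368.4   30. ] F [-0.06 -0.26 -0.54] w 0.117 shift tool [-8.9  0.1 19. ] down10 [-4.21 -0.01  9.07] axis z [ 0.414  0.078 -0.907]
```

Emit:
{"api": "carry_out", "payload": {"moves": [[1, -1.5, 0, 3.2, 0, 0, 0], [1, -1.5, 0, 3.2, 0, 0, 0], [1, -1.5, 0, 3.2, 0, 0, 0], [1, -1.5, 0, 3.2, 0, 0, 0], [1, -1.5, 0, 3.2, 0, 0, 0], [1, -1, 0, 2.2, 0, 0, 0], [1, 0, 0, 0, 0, 0, 0], [1, 0, 0, 0, 0, 0, 0]]}}

```text
time_s: 11.13
tcp_pos: [439.3, -367.1, 116.4]
orientation: [-3.016, -0.284, -0.667]
force: [-0.1, -0.8, -0.8]
width: 0.114
```

```bash
python3 d3.py "[431.3,-368.5,9]"
```

```text
t 11.13 tip [ 431.4 -368.6   10.1] F [-0.09 -0.83 -0.83] w 0.114 shift tool [-0.5 -0.1  1. ] down10 [-4.22 -0.01  9.07] axis z [ 0.414  0.078 -0.907]
```

Emit:
{"api": "carry_out", "payload": {"moves": [[0, 0, 0, 0, 0, 0, 0], [0, 0, 0, 0, 0, 0, 0], [0, 0, 0, 0, 0, 0, 0], [0, 0, 0, 0, 0, 0, 0], [0, 0, 0, 0, 0, 0, 0], [0, 0, 0, 0, 0, 0, 0], [0, 0, 0, 0, 0, 0, 0], [0, 0, 0, 0, 0, 0, 0], [0, 5, 0, -11, 0, 0, 0], [0, 10, 0, -22, 0, 0, 0]]}}

```text
time_s: 11.97
tcp_pos: [437.4, -365.5, 150.4]
orientation: [-3.012, -0.283, -0.661]
force: [0.3, -0.8, -0.4]
width: 0.786
```

Emit:
{"api": "carry_out", "payload": {"moves": [[0, 10, 0, -22, 0, 0, 0], [0, 15, 0, -32, 0, 0, 0], [0, 15, 0, -32, 0, 0, 0], [0, 15, 0, -32, 0, 0, 0], [1, 15, 0, -32, 0, 0, 0], [1, 15, 0, -32, 0, 0, 0], [1, 8, 0, -16, 0, 0, 0], [1, 0, 0, 0, 0, 0, 0]]}}

```text
time_s: 12.63
tcp_pos: [441.5, -367.9, 377.5]
orientation: [-3.022, -0.288, -0.678]
force: [-0.2, 0.0, 0.8]
width: 0.775
```

```bash
cat > sty.py <<'E'
from h import *
for c in("scene","top"):
    im,d,p=cloud(c); cv2.imwrite(f"pics/cur_{c}.png",im); np.save(f"cur_{c}.npy",d)
    vv,uu=np.mgrid[:480,:640]; vv=vv.ravel();uu=uu.ravel(); W=px2w(p,uu,vv,d[vv,uu]); H=cv2.cvtColor(im,cv2.COLOR_BGR2HSV)[vv,uu]
    b=(H[:,0]>105)&(H[:,0]<125)&(H[:,1]>120)&(np.abs(W[:,0]-431)<40)&(np.abs(W[:,1]+369)<40)&(W[:,2]<200)
    if b.any(): print(c,"zmax",np.percentile(W[b,2],95).round(1))
    for lo in(60,80,100,120,140):
        s=b&(W[:,2]>lo)&(W[:,2]<lo+20)
        if s.any(): print(c,lo,s.sum(),W[s].mean(0).round(1))
E
python3 sty.py
python3 - <<'E'
from h import *
o=manip.get_obs(); print(o["time_s"],o["tcp_pos"],o["width"],o["q"].round(2))
yaw=.18; Rz=R.from_euler('z',yaw).as_matrix(); O=np.array([647,-26,0])
for th in(.675,.5,.3,.1,0):
    # cover top point r along=250 (30 behind front edge 280), height 41+18 -> 59
    x=125-250*np.cos(th)+59*np.sin(th); z=95+250*np.sin(th)+59*np.cos(th); print(th,(Rz@[x,0,0]+O+[0,0,z]).round(1), "bar",(Rz@[125-320*np.cos(th)+51.5*np.sin(th),0,95+320*np.sin(th)+51.5*np.cos(th)]+O).round(1))
E
```

```text
scene zmax 150.8
scene 60 18 [ 431.3 -373.3   68.7]
scene 80 16 [ 431.4 -373.6   89.3]
scene 100 25 [ 431.  -373.3  110.1]
scene 120 21 [ 430.8 -373.5  131.1]
scene 140 16 [ 431.  -373.5  148. ]
top zmax 151.8
top 60 8 [ 431.1 -365.8   70.4]
top 80 4 [ 430.5 -366.6   90.9]
top 100 7 [ 431.9 -366.2  111.1]
top 120 3 [ 431.9 -366.   132.6]
top 140 5 [ 432.7 -365.8  149.9]
12.7333 [ 439.64001896 -366.54813061  371.77132692] 0.692196347186879 [ 1.05  0.1  -0.25  1.76 -0.38  1.07 -0.43]
0.675 [614.2 -32.  297.3] bar [555.9 -42.6 335.2]
0.5 [582.  -37.8 266.6] bar [518.  -49.5 293.6]
0.3 [552.2 -43.3 225.2] bar [484.2 -55.6 238.8]
0.1 [531.  -47.1 178.7] bar [461.8 -59.7 178.2]
0 [524.  -48.4 154. ] bar [455.2 -60.9 146.5]
```

Emit:
{"api": "carry_out", "payload": {"moves": [[1, 0, 0, 0, 0, -0.84, 0], [1, 0, 0, 0, 0, -0.84, 0], [1, 0, 0, 0, 0, -0.83, 0], [1, 0, 0, 0, 0, -0.83, 0], [1, 0, 0, 0, 0, -0.83, 0], [1, 0, 0, 0, 0, 0, 0], [1, 0, 0, 0, 0, 0, 0]]}}

```text
time_s: 13.32
tcp_pos: [440.2, -365.6, 369.2]
orientation: [-3.125, -0.299, 0.004]
force: [0.2, -0.4, -0.3]
width: 0.156
```

```bash
cat > d4.py <<'E'
from h import *
import sys
T,B=tgt(eval(sys.argv[1]),eval(sys.argv[2]) if len(sys.argv)>2 else .18,0); delta(T,B)
o=manip.get_obs(); L=R.from_euler('z',.18).inv().apply(o["tcp_pos"]-[647,-26,0]); print("printer-frame tcp",L.round(1),"q",o["q"].round(2))
E
python3 d4.py "[614.2,-32,372]"
```

```text
t 13.32 tcp [ 440.2 -365.6  369.2] F [ 0.2 -0.4 -0.3] w 0.156
shift tool [ 234.  -294.5   -2.6] turn(6deg) tool [-0.02  0.02  0.1 ]
printer-frame tcp [-264.2 -297.1  369.2] q [ 0.84  0.22 -0.27  1.56  0.06  1.37 -0.82]
```

Emit:
{"api": "carry_out", "payload": {"moves": [[1, 12, -15, 0, 0, 0, 0.1], [1, 24, -31, -1, 0, 0, 0], [1, 24, -31, -1, 0, 0, 0], [1, 24, -31, 0, 0, 0, 0], [1, 24, -31, 0, 0, 0, 0], [1, 24, -31, 0, 0, 0, 0], [1, 24, -31, 0, 0, 0, 0], [1, 24, -31, 0, 0, 0, 0], [1, 24, -31, 0, 0, 0, 0], [1, 24, -28, 0, 0, 0, 0]]}}

```text
time_s: 14.15
tcp_pos: [612.0, -39.4, 372.2]
orientation: [3.129, 0.276, -0.003]
force: [0.5, -0.4, 0.0]
width: 0.004
```

Emit:
{"api": "carry_out", "payload": {"moves": [[1, 6, -4, 0, 0, 0, 0], [1, 0, 0, 0, 0, 0, 0], [1, 0, 0, 0, 0, 0, 0]]}}

```text
time_s: 14.4
tcp_pos: [617.0, -36.8, 371.9]
orientation: [3.128, 0.276, -0.005]
force: [-1.3, 0.1, -0.6]
width: -0.001
```

```bash
python3 d4.py "[614.2,-32,302]"; python3 sty.py | grep zmax
```

```text
t 14.4 tcp [617.  -36.8 371.9] F [-1.3  0.1 -0.6] w -0.001
shift tool [-1.7 -5.3 69.9] turn(6deg) tool [ 0.02  0.03 -0.04]
printer-frame tcp [-31.5  -5.2 371.9] q [ 0.33  0.33 -0.47  1.44  0.15  1.42 -1.53]
scene zmax 149.8
top zmax 149.3
```

View pics/cur_scene.png

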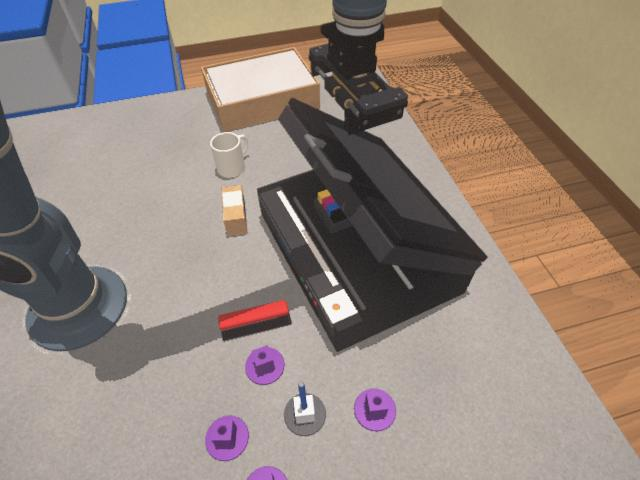

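Emit:
{"api": "carry_out", "payload": {"moves": [[1, 0, -3, 20, 0, 0, 0], [1, 0, -2, 30, 0, 0, 0], [1, 0, 0, 8, 0, 0, 0], [1, 0, 0, 5, 0, 0, 0], [1, 0, 0, 4, 0, 0, 0], [1, 0, 0, 4, 0, 0, 0], [1, 0, 0, 0, 0, 0, 0]]}}

```text
time_s: 15.08
tcp_pos: [618.8, -30.8, 304.4]
orientation: [3.127, 0.277, 0.008]
force: [2.0, -0.6, 2.5]
width: 0.002
```

```bash
python3 d4.py "[614.2,-32,297]"
```

```text
t 15.08 tcp [618.8 -30.8 304.4] F [ 2.  -0.6  2.5] w 0.002
shift tool [-4.8  0.4  7.4] turn(6deg) tool [ 0.03 -0.04 -0.03]
printer-frame tcp [-2.860e+01  3.000e-01  3.044e+02] q [ 0.33  0.36 -0.47  1.55  0.17  1.27 -1.56]
```

Emit:
{"api": "carry_out", "payload": {"moves": [[1, -5, 0, 5, 0, 0, 0], [1, -6.7, 0, 5.7, 0, 0, 0], [1, -6.7, 0, 5.7, 0, 0, 0], [1, -6.1, 0, 6.2, 0, 0, 0], [1, -6.1, 0, 6.2, 0, 0, 0], [1, -6.1, 0, 6.2, 0, 0, 0], [1, -5.4, 0, 6.8, 0, 0, 0], [1, -5.4, 0, 6.8, 0, 0, 0], [1, -5.4, 0, 6.8, 0, 0, 0]]}}

```text
time_s: 15.83
tcp_pos: [567.3, -40.2, 249.4]
orientation: [3.126, 0.277, 0.01]
force: [3.0, -0.9, 4.9]
width: 0.006
```

```bash
python3 d4.py "[543,-44,247]"
```

```text
t 15.83 tcp [567.3 -40.2 249.4] F [ 3.  -0.9  4.9] w 0.006
shift tool [-24.6  -0.5   2.2] turn(6deg) tool [ 0.03 -0.06 -0.03]
printer-frame tcp [-81.    0.3 249.4] q [ 0.37  0.31 -0.47  1.74  0.16  1.12 -1.54]
```

Emit:
{"api": "carry_out", "payload": {"moves": [[1, -4.8, 0, 7.2, 0, 0, 0], [1, -4.8, 0, 7.2, 0, 0, 0], [1, -4.8, 0, 7.2, 0, 0, 0], [1, -4, 0, 7.7, 0, 0, 0], [1, -4, 0, 7.7, 0, 0, 0], [1, -4, 0, 7.7, 0, 0, 0]]}}

```text
time_s: 16.33
tcp_pos: [539.3, -44.5, 201.9]
orientation: [3.128, 0.278, 0.002]
force: [2.7, -0.6, 4.0]
width: 0.005
```

```bash
python3 d4.py "[538,-46,203]"
```

```text
t 16.33 tcp [539.3 -44.5 201.9] F [ 2.7 -0.6  4. ] w 0.005
shift tool [-1.6  1.3 -1.1] turn(6deg) tool [ 0.02 -0.01 -0.03]
printer-frame tcp [-109.2    1.1  201.9] q [ 0.39  0.31 -0.47  1.86  0.16  1.01 -1.55]
```

Emit:
{"api": "carry_out", "payload": {"moves": [[1, -3.2, 0, 6, 0, 0, 0], [1, -3.2, 0, 6, 0, 0, 0], [1, -3, 0, 6, 0, 0, 0], [1, -2.8, 0, 6, 0, 0, 0], [1, -2, 0, 5, 0, 0, 0], [1, -2, 0, 5, 0, 0, 0], [1, -1.5, 0, 5, 0, 0, 0], [1, -1, 0, 5, 0, 0, 0], [1, -1, 0, 4, 0, 0, 0], [1, 0, 0, 3, 0, 0, 0]]}}

```text
time_s: 17.17
tcp_pos: [519.3, -47.4, 154.9]
orientation: [3.126, 0.278, -0.004]
force: [-15.8, 1.1, 54.7]
width: 0.004
```

```bash
python3 d4.py "[521,-49,152]"
```

```text
t 17.17 tcp [519.3 -47.4 154.9] F [-15.8   1.1  54.7] w 0.004
shift tool [1.4 1.8 2.9] turn(6deg) tool [ 0.03  0.03 -0.03]
printer-frame tcp [-129.5    1.8  154.9] q [ 0.39  0.33 -0.46  1.95  0.19  0.9  -1.57]
```

Emit:
{"api": "carry_out", "payload": {"moves": [[1, 0, 0, -2, 0, 0, 0], [1, 0, 0, -2, 0, 0, 0], [1, 0, 0, 0, 0, 0, 0], [0.6, 0, 0, -10, 0, 0, 0], [0.6, 0, 0, -20, 0, 0, 0], [0.6, 0, 0, -30, 0, 0, 0], [0.6, 0, 0, -30, 0, 0, 0], [0.6, 0, 0, -10, 0, 0, 0], [0.6, 0, 0, 0, 0, 0, -1], [0.6, 0, 0, 0, 0, 0, -1]]}}

```text
time_s: 18.0
tcp_pos: [518.8, -48.0, 255.0]
orientation: [3.08, 0.611, -0.004]
force: [-0.2, 0.2, -0.6]
width: 0.379
```

```bash
python3 d4.py "[455.2,-60.9,227.5]" ".18+np.pi/2"; python3 d4.py "[455.2,-60.9,227.5]" ".18-np.pi/2"; python3 sty.py | grep zmax
python3 - <<'E'
from h import *
Rz=R.from_euler('z',.18).as_matrix()
for c in("scene","top"):
    p=manip.camera_params(c); d=np.load(f"cur_{c}.npy"); vv,uu=np.mgrid[:480,:640]; vv=vv.ravel();uu=uu.ravel(); L=(px2w(p,uu,vv,d[vv,uu])-[647,-26,0])@Rz
    s=(np.abs(L[:,1])<38)&(np.abs(L[:,2]-147)<14)&(L[:,0]<-172)&(L[:,0]>-225); print(c,"bar",s.sum(),L[s].mean(0).round(1),np.percentile(L[s,0],[3,97]).round(1) if s.any() else '', np.percentile(L[s,2],95) if s.any() else '')
    s=(L[:,0]<-60)&(L[:,0]>-150)&(np.abs(L[:,1]+150)<50)&(np.abs(L[:,2]-150)<30); print("cover top z",np.median(L[s,2]),"slope",np.polyfit(L[s,0],L[s,2],1)[0])
E
```

```text
t 18.0 tcp [518.8 -48.  255. ] F [-0.2  0.2 -0.6] w 0.379
shift tool [-63.6 -12.4  27.6] turn(6deg) tool [-1.000e-02  3.000e-02 -1.298e+01]
printer-frame tcp [-130.1    1.3  255. ] q [ 0.45  0.23 -0.51  1.83  0.13  1.12 -1.29]
t 18.0 tcp [518.8 -48.  255. ] F [-0.2  0.2 -0.6] w 0.379
shift tool [-63.6 -12.4  27.6] turn(6deg) tool [3.000e-02 1.000e-02 1.702e+01]
printer-frame tcp [-130.1    1.3  255. ] q [ 0.45  0.23 -0.51  1.83  0.13  1.12 -1.29]
scene zmax 148.5
top zmax 150.9
scene bar 166 [-196.    -1.   150.5] [-200.8 -190. ] 153.18993288257678
cover top z 154.7051535872912 slope 0.0055791392254058445
top bar 0 [nan nan nan]  
cover top z 154.7994091750736 slope 0.004652116051133936<stdin>:5: RuntimeWarning: Mean of empty slice.
  ret = um.true_divide(
```

View pics/cur_scene.png

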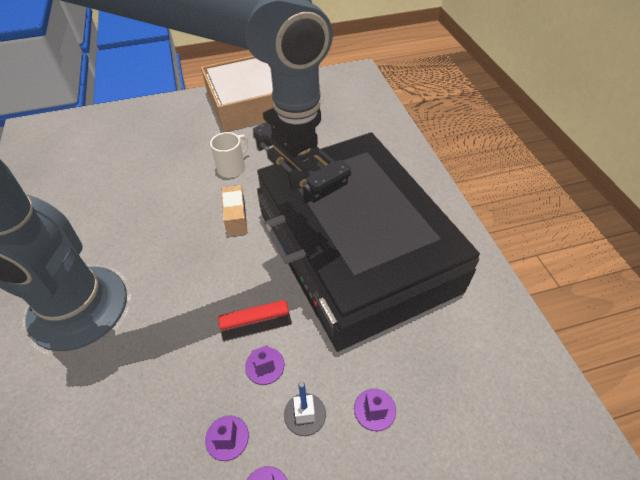

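Emit:
{"api": "carry_out", "payload": {"moves": [[0.6, 0, 0, 0, 0, 0, -1], [0.6, 0, 0, 0, 0, 0, -1], [0.6, 0, 0, 0, 0, 0, -1], [0.6, 0, 0, 0, 0, 0, -1], [0.6, 0, 0, 0, 0, 0, -1], [0.6, 0, 0, 0, 0, 0, -1], [0.6, 0, 0, 0, 0, 0, -1], [0.6, 0, 0, 0, 0, 0, -1], [0.6, 0, 0, 0, 0, 0, -1], [0.6, 0, 0, 0, 0, 0, -1]]}}

```text
time_s: 18.93
tcp_pos: [518.4, -48.0, 253.8]
orientation: [-2.365, -2.066, 0.006]
force: [-0.0, -0.2, -0.2]
width: 0.402
```

Emit:
{"api": "carry_out", "payload": {"moves": [[0.6, 0, 0, 0, 0, 0, -1], [0.6, 0, 0, 0, 0, 0, -1], [0.6, 0, 0, 0, 0, 0, -1], [0.6, 0, 0, 0, 0, 0, 0], [0.6, 0, 0, 0, 0, 0, 0]]}}

```text
time_s: 19.35
tcp_pos: [518.7, -47.9, 254.1]
orientation: [-2.02, -2.404, 0.005]
force: [-0.1, -0.4, 0.3]
width: 0.4
```

```bash
python3 d4.py "[454.7,-61,177.5]" ".18+np.pi/2"
```

```text
t 19.35 tcp [518.7 -47.9 254.1] F [-0.1 -0.4  0.3] w 0.4
shift tool [ -1.8 -65.1  76.8] turn(6deg) tool [-0.03  0.01 -0.07]
printer-frame tcp [-130.1    1.4  254.1] q [ 0.62  0.27 -0.73  1.82  0.2   1.13 -0.  ]
```

Emit:
{"api": "carry_out", "payload": {"moves": [[0.6, 0, -13, 10, 0, 0, -0.07], [0.6, 0, -26, 15, 0, 0, 0], [0.6, -1, -20, 20, 0, 0, 0], [0.6, -1, -6, 22, 0, 0, 0], [0.6, 0, 0, 10, 0, 0, 0], [0.6, 0, 0, 0, 0, 0, 0], [0.6, 0, 0, 0, 0, 0, 0]]}}

```text
time_s: 19.93
tcp_pos: [456.6, -61.2, 178.3]
orientation: [-2.008, -2.416, 0.002]
force: [0.2, 0.2, 1.0]
width: 0.399
```

```bash
python3 d4.py "[454.7,-61,129]" ".18+np.pi/2"
```

```text
t 19.93 tcp [456.6 -61.2 178.3] F [0.2 0.2 1. ] w 0.399
shift tool [ 0.6 -1.8 49.3] turn(6deg) tool [-0.01  0.01  0.04]
printer-frame tcp [-193.6   -0.6  178.3] q [ 0.67  0.24 -0.72  2.04  0.2   0.93  0.03]
```

Emit:
{"api": "carry_out", "payload": {"moves": [[0.6, 0, -1.8, 10, 0, 0, 0], [0.6, 0, 0, 12, 0, 0, 0], [0.6, 0, 0, 12, 0, 0, 0], [0.6, 0, 0, 10, 0, 0, 0], [0.6, 0, 0, 5, 0, 0, 0], [0.6, 0, 0, 0, 0, 0, 0], [0.6, 0, 0, 0, 0, 0, 0]]}}

```text
time_s: 20.52
tcp_pos: [454.3, -61.8, 129.1]
orientation: [2.007, 2.417, -0.002]
force: [-0.5, 0.1, 0.3]
width: 0.4
```

```bash
python3 d4.py "[454.7,-61,129]" ".18+np.pi/2"
```

```text
t 20.52 tcp [454.3 -61.8 129.1] F [-0.5  0.1  0.3] w 0.4
shift tool [0.7 0.5 0.1] turn(6deg) tool [-0.01  0.01  0.05]
printer-frame tcp [-196.    -0.7  129.1] q [ 0.63  0.31 -0.69  2.1   0.27  0.82 -0.04]
```

Emit:
{"api": "carry_out", "payload": {"moves": [[1, 0, 0, 0, 0, 0, 0], [1, 0, 0, 0, 0, 0, 0], [1, 0, 0, 0, 0, 0, 0], [1, 0, 0, 0, 0, 0, 0], [1, 0, 0, 0, 0, 0, 0], [1, 0, 0, 0, 0, 0, 0], [1, 0, 0, 0, 0, 0, 0], [1, 0, 0, 0, 0, 0, 0]], "force": 20}}

```text
time_s: 21.18
tcp_pos: [455.6, -61.8, 129.5]
orientation: [2.005, 2.415, 0.001]
force: [5.4, 0.6, -1.9]
width: 0.126
```

```bash
python3 d4.py "[454.7,-61,129]" ".18+np.pi/2"
python3 - <<'E'
import numpy as np
f=np.array([0,.1,.2,.3,.4,.5]); x=125-320*np.cos(f)+10.5*np.sin(f); z=136+320*np.sin(f)+10.5*np.cos(f); print(np.diff(x).round(1),np.diff(z).round(1))
E
```

```text
t 21.18 tcp [455.6 -61.8 129.5] F [ 5.4  0.6 -1.9] w 0.126
shift tool [ 0.9 -0.7  0.5] turn(6deg) tool [0.02 0.01 0.05]
printer-frame tcp [-194.7   -0.9  129.5] q [ 0.63  0.31 -0.69  2.1   0.27  0.82 -0.04]
[ 2.6  5.8  8.9 12.  14.9] [31.9 31.5 30.7 29.7 28.3]
```

Emit:
{"api": "carry_out", "payload": {"moves": [[1, 0, 1, -2, 0, 0, 0], [1, 0, 0.5, -6, 0, 0, 0], [1, 0, 0.7, -8, 0, 0, 0], [1, 0, 0.7, -8, 0, 0, 0], [1, 0, 0.7, -8, 0, 0, 0], [1, 0, 1.4, -8, 0, 0, 0], [1, 0, 1.4, -8, 0, 0, 0], [1, 0, 1.5, -8, 0, 0, 0], [1, 0, 1.5, -8, 0, 0, 0], [1, 0, 0, 0, 0, 0, 0]]}}

```text
time_s: 22.02
tcp_pos: [464.2, -60.3, 194.3]
orientation: [2.006, 2.415, -0.001]
force: [4.9, 0.1, -3.8]
width: 0.135
```

```bash
python3 d4.py "[454.7,-61,129]" ".18+np.pi/2"
cat > lids.py <<'E'
from h import *
Rz=R.from_euler('z',.18).as_matrix()
for c in("scene","top"):
    im,d,p=cloud(c); cv2.imwrite(f"pics/cur_{c}.png",im); vv,uu=np.mgrid[:480,:640]; vv=vv.ravel();uu=uu.ravel(); L=(px2w(p,uu,vv,d[vv,uu])-[647,-26,0])@Rz
    for y0 in(-150,150):
        s=(L[:,0]<60)&(L[:,0]>-110)&(np.abs(L[:,1]-y0)<40)&(L[:,2]>140)&(L[:,2]<400)
        if s.sum()>30: print(c,y0,"cover angle",np.arctan(-np.polyfit(L[s,0],L[s,2],1)[0]).round(3),s.sum())
    s=(L[:,0]<-140)&(L[:,0]>-165)&(np.abs(L[:,1])<190)&(L[:,2]>100)&(L[:,2]<145); 
    if s.sum(): print(c,"unit front face pts z",s.sum(),np.percentile(L[s,2],[2,50,98]).round(1))
E
python3 lids.py
```

```text
t 22.02 tcp [464.2 -60.3 194.3] F [ 4.9  0.1 -3.8] w 0.135
shift tool [ 1.2 -9.6 65.3] turn(6deg) tool [0.01 0.02 0.04]
printer-frame tcp [-186.    -1.   194.3] q [ 0.67  0.23 -0.73  2.01  0.19  0.96  0.04]
scene -150 cover angle 0.203 2742
scene 150 cover angle 0.204 1085
scene unit front face pts z 1078 [102.7 133.5 136.8]
top -150 cover angle 0.201 2002
top 150 cover angle 0.202 2042
top unit front face pts z 383 [103.1 134.3 140. ]
```

Emit:
{"api": "carry_out", "payload": {"moves": [[1, 0, 2.5, -8, 0, 0, 0], [1, 0, 2.5, -9, 0, 0, 0], [1, 0, 3, -9, 0, 0, 0], [1, 0, 3.2, -9, 0, 0, 0], [1, 0, 3.4, -9, 0, 0, 0], [1, 0, 3.8, -9, 0, 0, 0], [1, 0, 4, -9, 0, 0, 0], [1, 0, 4.5, -9, 0, 0, 0], [1, 0, 4.5, -8, 0, 0, 0], [1, 0, 4.5, -8, 0, 0, 0]]}}

```text
time_s: 22.95
tcp_pos: [497.3, -54.2, 280.3]
orientation: [-2.006, -2.414, 0.009]
force: [-3.0, -4.4, -1.8]
width: 0.127
```

Emit:
{"api": "carry_out", "payload": {"moves": [[1, 0, 0, 0, 0, 0, 0], [1, 0, 0, 0, 0, 0, 0], [1, 0, 0, 0, 0, 0, 0], [1, 0, 0, 0, 0, 0, 0]]}}

```text
time_s: 23.28
tcp_pos: [497.2, -54.2, 280.1]
orientation: [-2.006, -2.415, 0.009]
force: [-3.7, -3.4, 0.1]
width: 0.133
```

```bash
python3 d4.py "[454.7,-61,129]" ".18+np.pi/2"; python3 lids.py; python3 sty.py
```

```text
t 23.28 tcp [497.2 -54.2 280.1] F [-3.7 -3.4  0.1] w 0.133
shift tool [  1.4 -42.2 151.4] turn(6deg) tool [-0.05  0.02  0.04]
printer-frame tcp [-152.4   -0.9  280.1] q [ 0.67  0.2  -0.74  1.83  0.15  1.17  0.06]
scene -150 cover angle 0.483 2368
scene 150 cover angle 0.486 261
scene unit front face pts z 1632 [102.4 133.4 136.8]
top -150 cover angle 0.487 2067
top 150 cover angle 0.487 2120
top unit front face pts z 490 [108.8 134.3 140.3]
scene zmax 151.3
scene 60 16 [ 430.4 -373.3   69.3]
scene 80 20 [ 431.2 -373.    90.6]
scene 100 19 [ 431.1 -373.1  110.2]
scene 120 22 [ 430.8 -373.   130.6]
scene 140 18 [ 430.8 -373.   148.2]
top zmax 153.6
top 60 7 [ 431.1 -366.    68.1]
top 80 4 [ 431.1 -365.8   88.6]
top 100 6 [ 431.5 -365.6  108.1]
top 120 6 [ 431.9 -365.2  130.9]
top 140 7 [ 431.5 -366.1  148.4]
```

View pics/cur_scene.png

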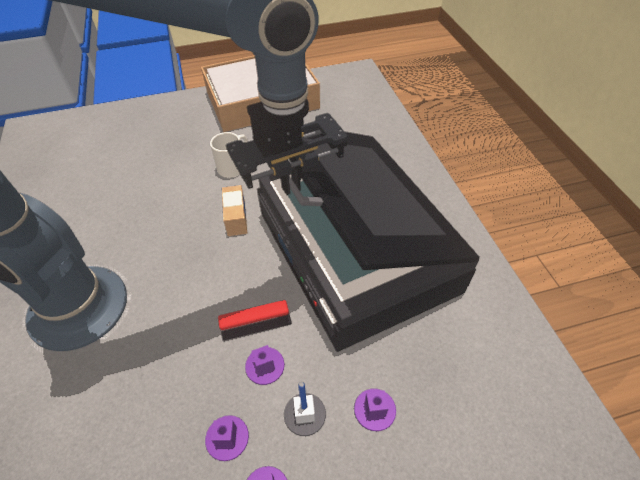

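The picture shows the cover held open by its handle at about (310,197). The scanner unit is shut, and the stylus is upright in its stand at (302,393). The mug, stapler and carton are unmoved. Handing in.

```bash
python3 -c "
from plant import manip
print(manip.job_done()); o=manip.get_obs(); print(o['time_s'],o['tcp_pos'],o['force'],o['width'])"
```

```text
the job is handed in; nothing more can be done
None
the job is handed in; nothing more can be done
```

The whole task is carried out and handed in at about 23.5 s. I saw no sign of a failure, but handing in gives no verdict.

- **Reset button:** I pressed it with the stylus and held it for over 0.4 s. The wrist force went from 3.6 N to 12 N with the computed tip position at about the full-travel height, so it bottomed out. The gripper hid the button, so I did not see the press itself.
- **Stylus:** It stands upright in its stand at its original height and is not touched by the fingers. Both cameras confirmed this before and after the lid work.
- **Scanner unit:** I lowered it with shut fingers on the cover at about 0.4 rad/s, slower near the end. The last push reached about 55 N at the fingertips, well over the 3 to 6 N needed, before I backed off. Afterwards the cover lay flat to about 0.005 rad.
- **Document cover:** It is held by its handle at about 0.485 rad, with the handle about 15 cm up. The unit was still shut at the last check.
- **Bystanders:** The mug, stapler and carton are where they were, judged by eye from the pictures.

The two cameras disagree by about 7 mm on the stylus's y position. Each sees a different side of the barrel, so that is expected. I viewed 11 pictures, one over the budget of 10.

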